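# Clear the paint tube off the jar stand and put the gold jar in its well

## Robot

A 6-joint arm with a two-finger parallel gripper is mounted at the origin on a cart in front of the work surface, level with it; the furniture and walls round the work are solid. World frame = base frame: x ahead of the robot, y to its left, z up, the work surface at z = 0. Lengths are in m, angles in rad, forces in N, time in s.
With the tool pointing down it reaches from about 0.275 to 0.725 m from the base axis. Payload 5.6 kg.
Tool frame: the origin (TCP) lies where the fingers leave the gripper's body, on its centre line; the fingertips stand 73 mm ahead of it and the grasp point (between the pads) lies 54 mm ahead of it; z points along the fingers, y is the line along which they close (so a half turn about z gives the same grasp; the last joint's range is limited). The gripper opens to 85 mm and grips with 20 to 120 N. Pads are 22 mm wide; open, the fingers measure 114 mm over their backs; the gripper's body (76 mm by 85 mm) begins 54 mm behind the grasp point. The pads swing forward as they close: fully open they stand 13 mm farther back than shut.
Start: joints at [1.589, 0.255, 0.108, 0, -1.424, -0.285], TCP at [0.145, 0.531, 0.304] pointing down, gripper open.
Joint ranges: [-2.95, 2.95], [-1.21, 1.97], [-1.09, 1.5], [-2.87, 1.71], [-2.94, -0.07], [-3.05, 3.05]. Speed limits (rad/s): [2.57, 2.57, 3.14, 3.14, 3.14, 3.14].

## Interface

Orientations are given as a 3x3 rotation matrix whose columns are the frame's x, y, z axes.
In Python, from station import status, capture, calibration, env, models gives the robot as it stands.
- The arm moves only by the tool carry_out, never from a script. Its argument "deltas" is a list of rows, each a list of 5 numbers: the gripper's target within -1 to 1 (fully open at 1, half-way at 0, shut at -1), then the shift along the tool's x, y, z in mm, then the turn about the tool's z in units of 8 degrees (1.0 is 8 degrees). In form: [[jaw, dx, dy, dz, turn], ...]. A call has 1 to 10 rows; each row is the pose to reach, as a shift and turn from the pose commanded when the call began, along the tool's axes at that moment; what a row does not reach only later rows make up. A row lasts 1/8 s, in which the tool goes at most 62.5 mm and 10.7 degrees, less where a joint would pass 70% of its speed; a pose out of reach is approached as far as the arm can. A call with a gripper value outside its range is refused whole. The fingers move at their own pace and stop on an object; the grip force is fixed at half the most. Time passes only in rows, so rows that repeat a pose let the fingers close. It gives the time, the measured TCP pose, the force, the opening and the grip force at its end, in the units of the state.
- status.get_obs(): the state, without advancing time (a new reading comes with each control period).
- capture(name): name is "side" or "top" or "wrist"; returns the picture (420x560x3 uint8, red, green, blue); there is no depth.
- calibration(name): a dict with "camera_matrix" (3x3 intrinsics, pixels), "distortion" ([k1, k2, p1, p2, k3] as OpenCV has them; the pictures are not rectified), "T" (4x4, takes a point from camera to world coordinates). Camera axes: x right, y up, looking along -z (the intrinsics and any distortion apply to the point x, -y, -z); pixel columns grow to the right and rows downward; lengths in m; the calibration is good to about 2 mm. A picture is of the moment at which its call begins: read the wrist's pose just before it. calibration takes no time and is no camera call; for the wrist camera it gives the pose at the moment of the call.
- env.sign_off(): hands the job in; it is judged then, once.
Trained networks look in the newest picture that a camera, given by its name, has taken for a name from the list of things; names that differ only in an ending like _2 or _b are one class to them, and where a whole thing is asked for, a point or a joint stands for the part that bears it (a point fixed in the world has none). Each returns a list of dicts, best first, with "score" (0 to 1); they miss things now and then, are a little off and sometimes report something else, mostly with a low value. They report only what shows in the picture. A call takes as long as a camera call. They do not tell look-alikes from the thing itself.
- models.cut_out(camera, target): "region" (420x560 bool, what is visible of it) and "extent" ([left, top, right, bottom] in pixels, round what is visible of it).
The state is a dict: "time_s": time; "q": joint angles; "qd": joint speeds; "tau": joint torques, N m; "eef_pos": TCP position; "orientation": TCP orientation; "contact_force": force on the tool from outside, world axes, zero at the start; "ft_torque": the same for the moment, N m; "opening": finger opening in m; "finger_force": force on a finger pad.
Only numpy, scipy, OpenCV 4.12 (cv2) and the standard library are available. Lean on these libraries where they do the work, as an engineer would, in place of code of your own. Each camera call takes 0.05 s, during which the arm holds its last target. There are 200 camera calls.

## Task

The red paint tube has been left lying across the empty well of the dark wooden jar stand. First take the tube off and lay it on the navy-blue book, then stand the open black jar of gold paste upright in the well it was covering, right down on the well's floor. Keep the open jar upright all the time, and leave the orange jar in the other well where it is.

Things in the scene. Friction and masses are not known exactly. Their poses are not given: they have to be found in the camera images.
- red_tube: white paint tube with a red band and white cap, lying on its side across the empty well; loose, 131 mm long (along its own y), 39 mm wide at the flat end (along its x), about 26 mm high; light. Origin: centre of its underside. Take it across its middle. At the start its long axis runs roughly across the stand (along the stand's x), up to 15 degrees off.
- gold_jar: open black paint jar with gold paste in it, round, 51 mm in diameter, 44 mm tall, about 0.1 kg, standing loose on the desk; solid inside (nothing can enter). Origin: centre of its underside, z up.
- jar_stand: fixed dark wooden board 114 mm (its x, long edges rounded) by 260 mm (its y) by 18 mm thick, lying flat on the desk, with two round wells 71 mm in diameter and 10 mm deep, 70 mm to either side of its middle along its y. Origin: centre of its underside; the free well is on its -y side, the orange jar stands in the one on its +y side.
- free_well (a point): centre of the floor of the free well of the stand, 8 mm above the desk (10 mm below the stand's top)
- book: closed navy-blue hardback book lying flat, fixed, 235 mm along its x, 165 mm along its y, 25 mm thick. Origin: centre of its underside, on the desk.
- orange_jar: closed orange jar with a pale flip lid, 57 by 49 mm, 60 mm tall, standing loose in the stand's other well; to be left alone. Origin: centre of its underside.
Mind the look-alikes: they are no part of the job. Of the things that look like the gold_jar, the middle-sized one is meant.

How it is judged:
On the way:
1. the red tube lies on the book, let go, while the gold jar is not yet at the well (x of red_tube in the frame of book between -0.105 and 0.105 m and y of red_tube in the frame of book between -0.075 and 0.075 m and z of red_tube in the frame of book between 0.015 and 0.055 m and contact force between the fingers and red_tube below 0.1 N and linear speed of red_tube below 0.03 m/s and horizontal distance between gold_jar and free_well above 0.05 m), for 0.2 s.
At the end, for the whole second after the job is handed in: The red tube lies at rest on the book, its middle over the book (at least about 10 mm in from the edges); the gold jar stands at rest in the free well, on its floor (within 4.5 mm in height, so not on the rim; within 14 mm of the well's centre), upright within 7 degrees (x of red_tube in the frame of book between -0.105 and 0.105 m and y of red_tube in the frame of book between -0.075 and 0.075 m and z of red_tube in the frame of book between 0.015 and 0.055 m and linear speed of each of red_tube, gold_jar below 0.03 m/s and horizontal distance between gold_jar and free_well below 0.014 m and z of gold_jar in the frame of jar_stand between 0.004 and 0.0125 m and angle between gold_jar's own z axis and vertical below 0.12 rad); the robot touches nothing.
It fails at once if the open gold jar is tipped by more than 30 degrees (angle between gold_jar's own z axis and vertical above 0.52 rad).
It fails at once if the orange jar is displaced by more than 25 mm or tipped over (distance of orange_jar from where it was at the start of the episode above 0.025 m or angle between orange_jar's own z axis and vertical above 0.5 rad).
It also fails if it takes over 61 s, if anything falls off the work surface, if the arm or the gripper's body presses on something with over 40 N, if the wrist force passes 120 N, or if a joint passes its speed limit or range.

## Working session

There is one attempt and no reset: what is moved stays moved. The work goes in short steps, Python scripts to look and compute and a tool call to move; the robot and the scene stay as the last step left them, time stands still between calls to the robot, and variables do not carry over. Pictures are saved under pics/ and viewed, at most 10 in all, crops included, and the job is handed in when it is done.

Besides the shell and the picture viewer there is one more tool, called after "Emit:" in YAML: its name, and indented under it one key for each argument. carry_out: Moves the arm, as the interface text tells. Its arguments: {"type":"object","properties":{"deltas":{"type":"array"}},"required":["deltas"]}

```bash
mkdir -p pics
cat > h.py <<'E'
import numpy as np, cv2
from station import status, capture, calibration, env, models
def shot(cam,name=None):
    c=calibration(cam); im=capture(cam)
    if name: cv2.imwrite(f'pics/{name}.png',im[:,:,::-1])
    return im,c
def world(c,uv,z):
    uv=np.array(uv,float).reshape(-1,1,2)
    p=cv2.undistortPoints(uv,np.array(c['camera_matrix']),np.array(c['distortion']))[:,0]
    T=np.array(c['T']); d=np.c_[p[:,0],-p[:,1],-np.ones(len(p))]@T[:3,:3].T; o=T[:3,3]
    return o+d*((z-o[2])/d[:,2])[:,None]
def find(cam,c,t,z,n=3):
    for r in models.cut_out(cam,t)[:n]:
        m=r['region'].astype(np.uint8)
        pts=np.argwhere(m)[:,::-1]
        w=world(c,pts,z)[:,:2]
        rect=cv2.minAreaRect((w*1000).astype(np.float32))
        print(t,round(r['score'],2),r['extent'],'px',pts.mean(0).round(),'mean',w.mean(0).round(4),'rect mm',np.round(rect[0],1),np.round(rect[1],1),round(rect[2],1))
E
python3 - <<'E'
from h import *
a,c=shot('top'); 
for t,z in [('red_tube',.031),('gold_jar',.044),('jar_stand',.018),('book',.025),('orange_jar',.07)]: find('top',c,t,z,4)
b,_=shot('side')
cv2.imwrite('pics/a.png',a[:,:,::-1]);cv2.imwrite('pics/b.png',b[:,:,::-1])
print(np.round(c['T'],3)); o=status.get_obs(); print(o['eef_pos'],o['orientation'],o['time_s'])
E
```

```text
red_tube 0.72 [217.7, 173.2, 236.0, 227.3] px [224. 194.] mean [0.59   0.1356] rect mm [582.  134.4] [ 36.8 125.4] 85.0
gold_jar 0.81 [287.1, 166.8, 307.2, 192.4] px [298. 181.] mean [ 0.6207 -0.0376] rect mm [620.7 -37.8] [48.6 52.3] 46.9
gold_jar 0.78 [326.3, 230.3, 355.4, 265.7] px [339. 245.] mean [ 0.4741 -0.1348] rect mm [ 473.3 -135. ] [70.8 65.8] 0.5
gold_jar 0.5 [344.4, 180.4, 364.3, 197.9] px [354. 187.] mean [ 0.6102 -0.169 ] rect mm [ 610.3 -169.2] [34.5 39. ] 46.3
jar_stand 0.89 [138.7, 178.7, 249.8, 231.1] px [194. 204.] mean [0.5672 0.2096] rect mm [570.1 208.6] [113.9 262.1] 2.7
book 0.97 [376.7, 190.4, 462.9, 293.7] px [419. 245.] mean [ 0.4826 -0.3202] rect mm [ 484.  -319.5] [237.3 170.4] 7.8
orange_jar 0.86 [152.6, 188.6, 174.1, 212.4] px [162. 200.] mean [0.5643 0.2716] rect mm [562.4 272.5] [63.6 49.2] 47.1
[[ 0.027  0.982 -0.187  0.35 ]
 [-0.999  0.023 -0.026 -0.027]
 [-0.021  0.187  0.982  1.128]
 [ 0.     0.     0.     1.   ]]
[0.14494431 0.53047107 0.30370043] [[ 9.64629352e-01 -2.63609956e-01 -5.97043386e-05]
 [-2.63609958e-01 -9.64629268e-01 -4.07509301e-04]
 [ 4.98309564e-05  4.08834091e-04 -9.99999915e-01]] 0.35
```

View pics/a.png

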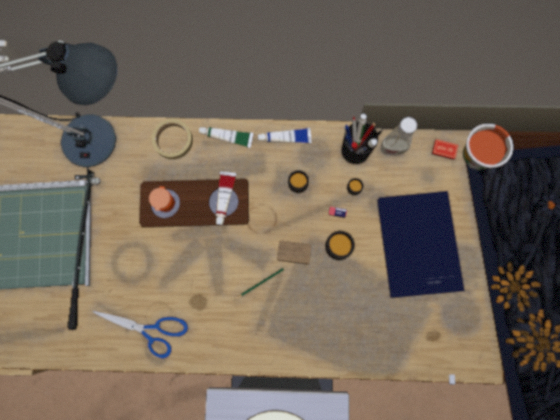

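View pics/b.png

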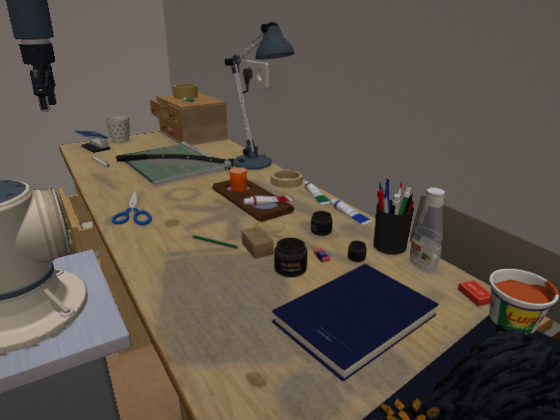

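The pictures show the tube across the right-hand well at about (222,198) in the top view, with the orange jar in the left well at (162,200). The book is at (419,245). The three black jars are at (298,181), (339,245) and (354,187). The middle-sized one, about 51 mm across, is at (298,181).

Emit:
carry_out:
  deltas:
    - [1,526,267,50,-1.3]
    - [1,526,267,50,-1.3]
    - [1,526,267,50,-1.3]
    - [1,526,267,50,-1.3]
    - [1,526,267,50,-1.3]
    - [1,526,267,50,-1.3]
    - [1,526,267,50,-1.3]
    - [1,526,267,50,-1.3]
    - [1,526,267,50,-1.3]
    - [1,526,267,50,-1.3]

```text
time_s: 1.6
eef_pos: [0.5836, 0.1318, 0.2529]
orientation: [[0.996, -0.088, -0.001], [-0.088, -0.996, -0.001], [-0.001, 0.001, -1.0]]
contact_force: [0.2, 0.6, 0.2]
opening: 0.0852
finger_force: 0.0
```

```bash
cat >> h.py <<'E'
def go(x,y,z,yaw=None):
    """print tool-frame shift to TCP x,y,z and turn units so tool x has this yaw (deg)"""
    o=status.get_obs(); R=np.array(o['orientation']); p=np.array(o['eef_pos'])
    d=R.T@(np.array([x,y,z])-p)*1000
    y0=np.degrees(np.arctan2(R[1,0],R[0,0])); t=None if yaw is None else round(-(yaw-y0)/8,2)
    print('t',o['time_s'],'pos',p.round(4),'yaw',y0.round(1),'open',o['opening'],'F',np.round(o['contact_force'],1),'->',d.round(1),t)
E
python3 - <<'E'
from h import *
a,c=shot('wrist','w1'); find('wrist',c,'red_tube',.031); find('wrist',c,'jar_stand',.018)
go(.582,.1345,.254,-5)
E
```

```text
red_tube 0.84 [256.6, 125.3, 299.1, 268.1] px [277. 188.] mean [0.5951 0.1367] rect mm [583.  137.1] [ 36.6 131.4] 85.0
jar_stand 0.78 [59.3, 133.6, 340.5, 280.6] px [210. 206.] mean [0.5806 0.2027] rect mm [576.1 210.5] [111.4 259.9] 2.9
t 1.75 pos [0.5825 0.1331 0.253 ] yaw -5.0 open 0.08538008826979122 F [0.6 0.  0.1] -> [-0.7 -1.3 -1. ] -0.0
```

View pics/w1.png

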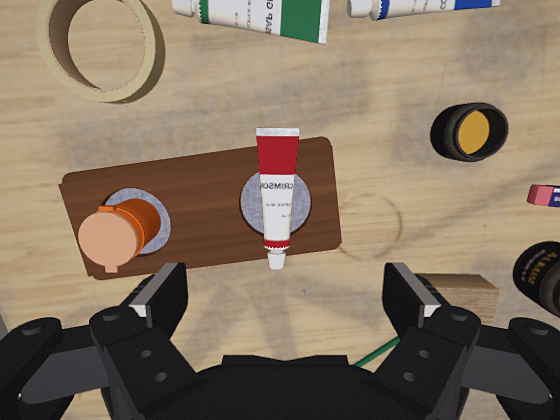

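The wrist view shows the tube at (277,195) over the well at (276,203), and the stand is clear of obstacles. I'll descend and grip the tube.

Emit:
carry_out:
  deltas:
    - [1,-2,-3.5,60,0]
    - [1,-2,-3.5,110,0]
    - [1,-2,-3.5,140,0]
    - [1,-2,-3.5,160,0]
    - [1,-2,-3.5,160,0]
    - [-1,-2,-3.5,160,0]
    - [-1,-2,-3.5,160,0]
    - [-1,-2,-3.5,160,0]
    - [-1,-2,-3.5,160,0]
    - [-1,-2,-3.5,160,0]

```text
time_s: 3.0
eef_pos: [0.5808, 0.1382, 0.0951]
orientation: [[0.996, -0.085, 0.002], [-0.085, -0.996, 0.001], [0.002, -0.001, -1.0]]
contact_force: [-2.4, 1.3, 5.5]
opening: 0.0283
finger_force: 58.9
```

Emit:
carry_out:
  deltas:
    - [-1,0,0,0,0]
    - [-1,0,0,-30,0]
    - [-1,0,0,-70,0]
    - [-1,0,0,-120,0]
    - [-1,0,0,-150,0]
    - [-1,0,0,-150,0]

```text
time_s: 3.75
eef_pos: [0.5813, 0.1382, 0.2467]
orientation: [[0.996, -0.085, 0.005], [-0.085, -0.996, 0.002], [0.005, -0.003, -1.0]]
contact_force: [0.1, -0.1, -2.3]
opening: 0.0282
finger_force: 59.3
```

Run:
```python
from h import *
a,c=shot('wrist','w2')
m=models.cut_out('wrist','jar_stand')[0]; find('wrist',c,'jar_stand',.018,1)
go(.484,-.3195,.23,7.8)
```

```text
jar_stand 0.92 [64.0, 136.3, 346.9, 280.4] px [193. 208.] mean [0.5802 0.2249] rect mm [576.5 210.3] [111.5 259.5] 2.9
t 3.9 pos [0.5796 0.1378 0.2425] yaw -4.9 open 0.028417827770244077 F [ 0.1  0.6 -0.9] -> [-56.2 463.8  12.9] -1.59
```

View pics/w2.png

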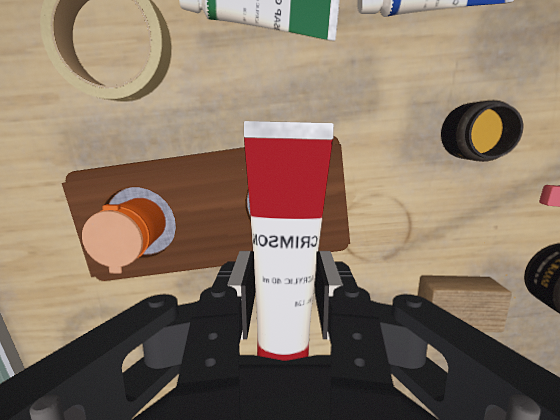

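The tube is held between the pads, around (287,290), and lifted clear. Next I carry it to the book.

Emit:
carry_out:
  deltas:
    - [-1,-6,50,5,-0.2]
    - [-1,-13,110,5,-0.4]
    - [-1,-20,170,5,-0.6]
    - [-1,-27,230,5,-0.8]
    - [-1,-34,290,5,-1.0]
    - [-1,-42,350,5,-1.2]
    - [-1,-50,410,5,-1.4]
    - [-1,-56,450,5,-1.6]
    - [-1,-56,464,5,-1.6]
    - [-1,-56,464,5,-1.6]

```text
time_s: 5.15
eef_pos: [0.4845, -0.3199, 0.2375]
orientation: [[0.991, 0.136, -0.002], [0.136, -0.991, 0.001], [-0.002, -0.001, -1.0]]
contact_force: [-0.9, 0.1, -0.9]
opening: 0.0281
finger_force: 59.3
```

Run:
```python
from h import *
go(.484,-.3195,.104,7.8)
```

```text
t 5.15 pos [ 0.4845 -0.3199  0.2375] yaw 7.8 open 0.02812288616101698 F [-0.9  0.1 -0.9] -> [ -0.2  -0.2 133.5] 0.0
```

Emit:
carry_out:
  deltas:
    - [-1,0,0,50,0]
    - [-1,0,0,95,0]
    - [-1,0,0,120,0]
    - [-1,0,0,128,0]
    - [-1,0,0,132,0]
    - [-1,0,0,132,0]

```text
time_s: 5.9
eef_pos: [0.4856, -0.3195, 0.1078]
orientation: [[0.99, 0.138, 0.001], [0.138, -0.99, -0.001], [0.001, 0.001, -1.0]]
contact_force: [0.4, 0.4, -1.4]
opening: 0.0286
finger_force: 59.3
```

Emit:
carry_out:
  deltas:
    - [-1,0,0,3,0]
    - [-1,0,0,3,0]
    - [1,0,0,3,0]
    - [1,0,0,3,0]
    - [1,0,0,3,0]
    - [1,0,0,3,0]
    - [1,0,0,-30,0]
    - [1,0,0,-80,0]
    - [1,0,0,-130,0]
    - [1,0,0,-130,0]

```text
time_s: 7.15
eef_pos: [0.4867, -0.3206, 0.2419]
orientation: [[0.99, 0.138, 0.009], [0.138, -0.99, -0.004], [0.008, 0.006, -1.0]]
contact_force: [0.6, -1.2, -0.7]
opening: 0.0853
finger_force: 0.0
```

Run:
```python
from h import *
a,c=shot('wrist'); find('wrist',c,'red_tube',.038,1); find('wrist',c,'book',.025,1)
go(.58,-.038,.23,-5)
```

```text
red_tube 0.85 [261.2, 126.0, 303.7, 276.2] px [282. 191.] mean [ 0.4993 -0.319 ] rect mm [ 487.1 -321.5] [132.2  36.1] 6.9
book 0.58 [185.6, 59.7, 388.2, 320.5] px [285. 184.] mean [ 0.5011 -0.3211] rect mm [ 489.2 -322.5] [232.4 163.8] 6.9
t 7.3 pos [ 0.4846 -0.3193  0.2361] yaw 7.9 open 0.08538862367971455 F [-0.  -0.3  0.4] -> [ 133.2 -265.5    6.2] 1.61
```

Emit:
carry_out:
  deltas:
    - [1,133,-265,5,1.6]
    - [1,133,-265,5,1.6]
    - [1,133,-265,5,1.6]
    - [1,133,-265,5,1.6]
    - [1,133,-265,5,1.6]
    - [1,133,-265,5,1.6]
    - [1,133,-265,5,1.6]

```text
time_s: 8.18
eef_pos: [0.5797, -0.0388, 0.2306]
orientation: [[0.996, -0.085, -0.003], [-0.085, -0.996, -0.001], [-0.003, 0.001, -1.0]]
contact_force: [-0.0, -0.2, 1.1]
opening: 0.0851
finger_force: 0.0
```

Run:
```python
from h import *
a,c=shot('wrist','w3'); find('wrist',c,'gold_jar',.044); 
cand=[(r['score'],r['extent']) for r in models.cut_out('wrist','gold_jar')]
for z in (0,.044):
  for s,e in cand: print(z,world(c,[(e[0],(e[1]+e[3])/2),(e[2],(e[1]+e[3])/2),((e[0]+e[2])/2,e[1]),((e[0]+e[2])/2,e[3])],z)[:,:2].round(4).tolist())
print(np.array(c['T'])[:3,3]); go(.6207,-.038,.092,-5)
```

```text
gold_jar 0.93 [246.1, 114.2, 306.7, 178.9] px [276. 146.] mean [ 0.6307 -0.0382] rect mm [630.4 -38.4] [46.7 46.9] 46.4
gold_jar 0.76 [407.2, 120.3, 462.4, 164.5] px [437. 141.] mean [ 0.6238 -0.1607] rect mm [ 623.1 -160.5] [46.1 34.4] 84.9
gold_jar 0.57 [357.4, 261.3, 413.4, 347.3] px [376. 301.] mean [ 0.4906 -0.1128] rect mm [ 489.1 -116.3] [47.8 84.3] 77.9
0 [[0.6304, -0.0095], [0.6257, -0.0641], [0.6559, -0.0394], [0.5987, -0.0341]]
0 [[0.6216, -0.1544], [0.6173, -0.2036], [0.6386, -0.1783], [0.5995, -0.1797]]
0 [[0.4619, -0.1054], [0.4572, -0.1628], [0.5075, -0.1344], [0.408, -0.1338]]
0.044 [[0.6326, -0.0148], [0.6286, -0.0614], [0.6543, -0.0403], [0.6056, -0.0358]]
0.044 [[0.6251, -0.1384], [0.6214, -0.1804], [0.6396, -0.1588], [0.6063, -0.1601]]
0.044 [[0.4889, -0.0966], [0.4848, -0.1456], [0.5277, -0.1214], [0.4428, -0.1208]]
[ 0.64538896 -0.04570902  0.29952447]
t 8.325 pos [ 0.5798 -0.0398  0.2315] yaw -5.0 open 0.08502098105451962 F [-0.2  0.4 -1.2] -> [ 40.7  -5.4 139.5] 0.0
```

View pics/w3.png

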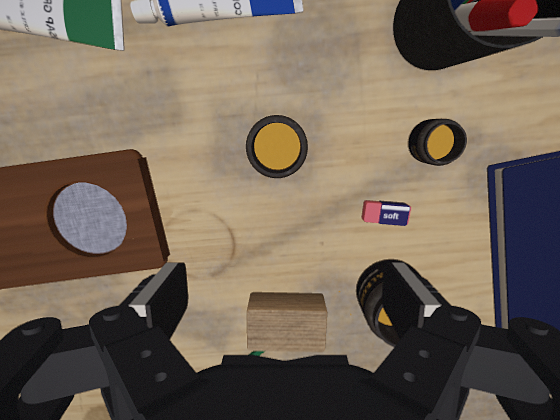

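The jar shows at (276,146) and the now free well at (90,217). I'll check the well from this same picture.

Run:
```python
from h import *
c=calibration('wrist'); im=cv2.imread('pics/w3.png').astype(int)
m=((im.max(2)-im.min(2)<40)&(im.mean(2)>90)).astype(np.uint8); m[:, 160:]=0; m[:160]=0; m[280:]=0
n,l,s,ce=cv2.connectedComponentsWithStats(m); k=1+s[1:,4].argmax(); print(s[k],ce[k])
p=np.argwhere(l==k)[:,::-1]
for z in(.008,.018):
  w=world(c,p,z)[:,:2]; print(z,w.min(0),w.max(0),(w.min(0)+w.max(0))/2)
go(.629,-.0375,.088,-5)
```

```text
[  54  182   73   71 3997] [ 89.72129097 217.72379284]
0.008 [0.54419511 0.10835282] [0.6129302 0.1744749] [0.57856265 0.14141386]
0.018 [0.54765212 0.10304544] [0.61403791 0.16690754] [0.58084501 0.13497649]
t 8.325 pos [ 0.5798 -0.0398  0.2315] yaw -5.0 open 0.08502098105451962 F [-0.2  0.4 -1.2] -> [ 48.9  -6.6 143.5] 0.0
```

Emit:
carry_out:
  deltas:
    - [1,49,-6.5,20,0]
    - [1,49,-6.5,70,0]
    - [1,49,-6.5,115,0]
    - [1,49,-6.5,143,0]
    - [1,49,-6.5,143,0]
    - [-1,49,-6.5,143,0]
    - [-1,49,-6.5,143,0]
    - [-1,49,-6.5,143,0]
    - [-1,49,-6.5,143,0]

```text
time_s: 9.45
eef_pos: [0.6308, -0.0365, 0.0914]
orientation: [[0.996, -0.085, 0.004], [-0.085, -0.996, -0.0], [0.004, -0.0, -1.0]]
contact_force: [-0.9, 0.3, 6.0]
opening: 0.0469
finger_force: 62.2
```

Run:
```python
from h import *
go(.629,-.0375,.17,-5); a,c=shot('side','s2'); cv2.imwrite('pics/s2.png',cv2.resize(a[140:300,220:440,::-1],None,fx=2.5,fy=2.5))
```

```text
t 9.45 pos [ 0.6308 -0.0365  0.0914] yaw -4.9 open 0.046935892698966517 F [-0.9  0.3  6. ] -> [ -1.4   1.1 -78.6] 0.02
```

View pics/s2.png

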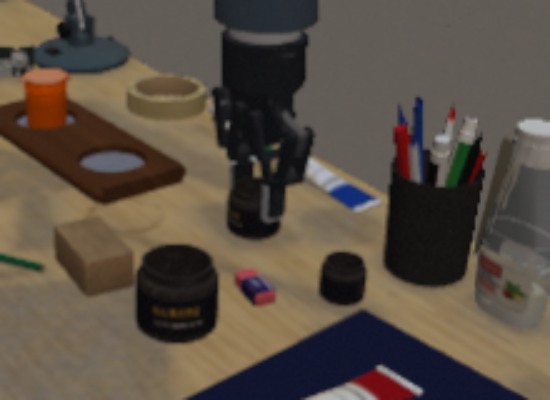

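The crop shows the fingers round the middle jar at (253,205), with the tips partway down its side and the tube on the book. I'll lift gently and check the grip.

Emit:
carry_out:
  deltas:
    - [-1,0,0,-15,0]
    - [-1,0,0,-35,0]
    - [-1,0,0,-60,0]
    - [-1,0,0,-80,0]
    - [-1,0,0,-80,0]

```text
time_s: 10.12
eef_pos: [0.6306, -0.0364, 0.1716]
orientation: [[0.996, -0.085, 0.005], [-0.085, -0.996, 0.001], [0.005, -0.001, -1.0]]
contact_force: [0.3, -0.6, -1.7]
opening: 0.047
finger_force: 61.9
```

Run:
```python
from h import *
a,_=shot('side'); b,c=shot('wrist'); 
r=cv2.resize(a[130:250,250:390,::-1],(490,420)); cv2.imwrite('pics/s3.png',np.hstack([r,b[180:,200:380,::-1].repeat(1,0).copy() if 0 else cv2.resize(b[210:,140:420,::-1],(300,225)).copy() if 0 else cv2.copyMakeBorder(cv2.resize(b[180:,140:420,::-1],(300,257)),0,163,0,0,0)]))
go(.580,.1395,.18,-5)
```

```text
t 10.225 pos [ 0.6292 -0.0363  0.1686] yaw -4.9 open 0.04714456108700707 F [ 0.7  0.9 -1.3] -> [ -64.1 -171.   -11.3] 0.01
```

View pics/s3.png

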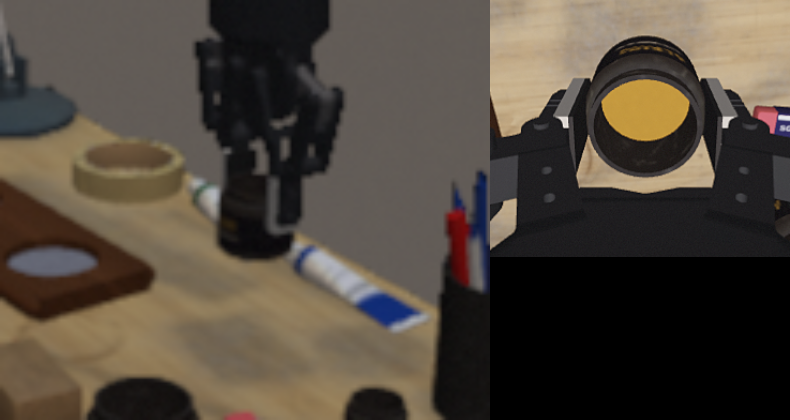

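The jar hangs upright and centred between the pads. Next I carry it over the well.

Emit:
carry_out:
  deltas:
    - [-1,-15,-40,-5,0]
    - [-1,-34,-90,-10,0]
    - [-1,-50,-135,-10,0]
    - [-1,-60,-160,-10,0]
    - [-1,-64,-171,-10,0]
    - [-1,-64,-171,-10,0]
    - [-1,-64,-171,-10,0]

```text
time_s: 11.1
eef_pos: [0.5805, 0.1384, 0.1785]
orientation: [[0.996, -0.086, -0.001], [-0.086, -0.996, -0.0], [-0.001, 0.001, -1.0]]
contact_force: [0.1, 0.3, 0.1]
opening: 0.0467
finger_force: 61.9
```

Run:
```python
from h import *
b,c=shot('wrist','w4'); find('wrist',c,'jar_stand',.018,1)
go(.580,.139,.1015,-5)
```

```text
jar_stand 0.73 [228.6, 214.3, 344.0, 347.3] px [285. 280.] mean [0.5311 0.1413] rect mm [529.5 141.2] [ 85.2 111.9] 82.8
t 11.2 pos [0.5806 0.1383 0.1787] yaw -5.0 open 0.046957658982105 F [ 0.6  0.1 -1. ] -> [-0.6 -0.6 77.2] 0.0
```

View pics/w4.png

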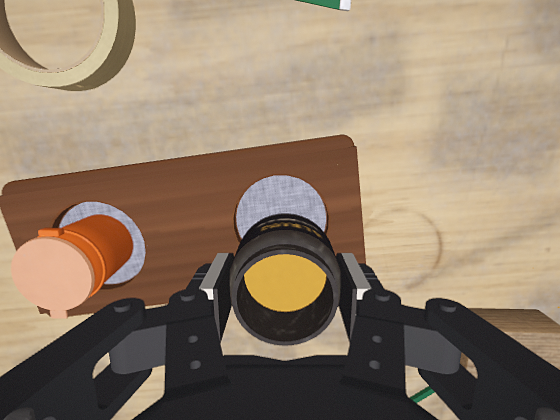

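The jar at (284,280) lines up with the well at (282,215) sideways. I'll lower it.

Emit:
carry_out:
  deltas:
    - [-1,-0.5,0,30,0]
    - [-1,-0.5,0,50,0]
    - [-1,-0.5,0,62,0]
    - [-1,-0.5,0,70,0]
    - [-1,-0.5,0,75,0]
    - [-1,-0.5,0,75,0]

```text
time_s: 11.95
eef_pos: [0.58, 0.1394, 0.104]
orientation: [[0.996, -0.085, 0.0], [-0.085, -0.996, 0.0], [0.0, -0.0, -1.0]]
contact_force: [0.7, -0.9, -0.5]
opening: 0.0473
finger_force: 61.9
```

Emit:
carry_out:
  deltas:
    - [-1,0,0,2,0]
    - [-1,0,0,4,0]
    - [-1,0,0,4,0]

```text
time_s: 12.32
eef_pos: [0.5798, 0.1394, 0.0998]
orientation: [[0.996, -0.085, -0.0], [-0.085, -0.996, -0.0], [-0.0, 0.0, -1.0]]
contact_force: [-0.1, 0.3, -0.8]
opening: 0.0471
finger_force: 61.9
```

Emit:
carry_out:
  deltas:
    - [-1,0,0,1,0]
    - [-1,0,0,1,0]
    - [1,0,0,1,0]
    - [1,0,0,1,0]
    - [1,0,0,1,0]
    - [1,0,0,1,0]
    - [1,0,0,-30,0]
    - [1,-10,0,-80,0]
    - [1,-30,0,-130,0]
    - [1,-30,0,-130,0]

```text
time_s: 13.58
eef_pos: [0.5511, 0.1427, 0.2352]
orientation: [[0.996, -0.084, 0.009], [-0.084, -0.996, 0.004], [0.009, -0.004, -1.0]]
contact_force: [0.1, -0.3, -1.1]
opening: 0.0855
finger_force: 0.0
```

Run:
```python
from h import *
b,c=shot('wrist','w5'); find('wrist',c,'gold_jar',.03,1)
a,_=shot('side'); cv2.imwrite('pics/w5.png',np.hstack([b[60:360,130:430,::-1],cv2.resize(a[140:260,180:380,::-1],(500,300))]))
go(.58,.139,.23,-5)
```

```text
gold_jar 0.7 [255.3, 145.6, 318.1, 208.2] px [287. 176.] mean [0.5783 0.1384] rect mm [577.4 138.6] [52.3 51.2] 41.1
t 13.725 pos [0.5496 0.1419 0.2293] yaw -4.9 open 0.08540493388398442 F [-0.3 -0.5 -0.3] -> [30.5  0.3 -0.7] 0.01
```

View pics/w5.png

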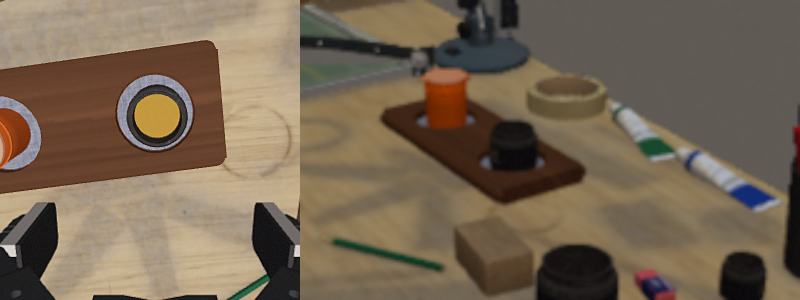

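The jar stands upright and centred in the well, with floor visible all round it at (157,115) in the crop. The orange jar hasn't moved.

```bash
python3 -c "
from station import env; print(env.sign_off())"
```

```text
the job is handed in; nothing more can be done
None
```

The red tube is lying on the navy book and the gold jar is standing upright in the free well, with the orange jar left where it was; I handed the job in at about 14 s of the 61 s allowed, and no verdict came back.

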